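# Walk a power supply home into its docking bay

## Robot

A 7-joint arm with a two-finger parallel gripper is mounted at the origin on a cart in front of the work surface, level with it; the furniture and walls round the work are solid. World frame = base frame: x ahead of the robot, y to its left, z up, the work surface at z = 0. Lengths are in m, angles in rad, forces in N, time in s.
With the tool pointing down it reaches from about 0.425 to 0.875 m from the base axis. Payload 4.7 kg.
Tool frame: the origin (TCP) lies midway between the tips of the shut fingers; the grasp point (between the pads) lies 19 mm behind it; z points along the fingers, y is the line along which they close (so a half turn about z gives the same grasp; the last joint's range is limited). The gripper opens to 87 mm and grips with 3 to 60 N. Pads are 19 mm wide; open, the fingers measure 117 mm over their backs; the gripper's body (75 mm by 190 mm) begins 51 mm behind the grasp point.
Start: joints at [-1.303, 0.321, -0.07, 1.45, 0.023, 1.371, -0.057], TCP at [0.163, 0.629, 0.223] pointing down, gripper open.
Joint ranges: [-2.86, 2.86], [-0.3, 2.09], [-1.38, 1.24], [0.06, 2.45], [-1.56, 4.7], [0.09, 2.05], [-2.69, 2.69]. Speed limits (rad/s): [2.57, 2.57, 3.14, 3.14, 3.14, 3.14, 3.14].

## Interface

Orientations are given as a rotation vector (axis times angle).
In Python, from bench import ctrl gives the robot as it stands. The module is installed in compiled form; this text tells all that it offers.
- The arm moves only by the shell command python3 -m handwheel 'ROWS' [FORCE]. ROWS is JSON, a list of rows, each a list of 7 numbers: the finger opening in m, from 0 to 0.087, then the shift along the tool's x, y, z in m, then the turn, a rotation vector about the tool's x, y, z in degrees. A call has 1 to 12 rows; each row shifts and turns the commanded pose from where the row before left it, along the tool's axes as they then stand; what a row does not reach is not made up. A row lasts 1/8 s, in which the tool goes at most 62.5 mm and 10.7 degrees, less where a joint would pass 70% of its speed; a pose out of reach is approached as far as the arm can. A call is refused whole if a number of a shift passes 0.0625 or a number of a turn 10.7, either way. A call with a gripper value outside its range is refused whole. The fingers move at their own pace and stop on an object; FORCE is the grip in N (left out, the last holds). Time passes only in rows, so rows that do not move let the fingers close. It gives the time, the measured TCP pose, the force, the opening and the grip force at its end, in the units of the state.
- ctrl.get_state(): the state, without advancing time (a new reading comes with each control period).
- ctrl.get_image(name): name is "scene" or "side" or "wrist"; returns (picture, depth): 384x512x3 uint8, blue, green, red; 384x512 float32, m along the optical axis (not along the pixel's ray), 0 where there is no reading.
- ctrl.camera_info(name): a dict with "intrinsics" (3x3 intrinsics, pixels), "R" (3x3) and "t" (3): a world point X has camera coordinates R X + t. Camera axes: x right, y down, z forward; pixel columns grow to the right and rows downward; lengths in m; the calibration is good to about 2 mm. A picture is of the moment at which its call begins: read the wrist's pose just before it. camera_info takes no time and is no camera call; for the wrist camera it gives the pose at the moment of the call.
- ctrl.close_job(): hands the job in; it is judged then, once.
The state is a dict: "time": time; "joint_positions": joint angles; "qd": joint speeds; "joint_torque": joint torques, N m; "position": TCP position; "tool_rot": TCP orientation; "ft_force": force on the tool from outside, world axes, zero at the start; "torque": the same for the moment, N m; "grip_width": opening from 0.0 (shut) to 1.0 (fully open); "grip_force": force on a finger pad.
Only numpy, scipy, OpenCV 4.12 (cv2) and the standard library are available. Lean on these libraries where they do the work, as an engineer would, in place of code of your own. Each camera call takes 0.05 s, during which the arm holds its last target. There are 200 camera calls.

## Task

Walk the heavy power supply forward along its docking tray, between the guide rails and right up to the two rubber stops, by pushing in turn, gently, on the black bumpers at its two rear corners. Then, with it against the stops, press first the left and then the right bumper with a steady push of about 15 to 20 N, a second each, so that it sits fully home on both sides, and let go of it. Touch it on the bumpers only, do not lift it, swing it far round or ram it against the rails or stops, and leave the other things on the bench alone.

Things in the scene. Friction and masses are not known exactly. Their poses are not given: they have to be found in the camera images.
- supply: The power supply: loose flat-bottomed white box on a grey base, 110 deep (its x) x 160 wide (its y) x 66 mm high, 0.85 to 1.25 kg; slides under 4 to 9 N, at one corner about half that. Origin: centre of its underside; x points forward (away from the robot, to the stops), y left, z up. Control face and bumpers are at its rear, near the robot. Its lowest 26 mm run between the rails.
- housing: The upper white housing of the power supply with the display, keys and vents; not to be touched. Same origin and axes as the power supply.
- bumper_left: Smooth black nylon bumper on the rear left corner (+y), 34 mm wide x 46 mm high (from 8 to 54 mm above the supply's underside), standing 14 mm out behind the control face. Same origin and axes as the power supply; its middle is at y = +62 mm.
- bumper_right: The same bumper on the rear right corner (its middle at y = -62 mm). Same origin and axes as the power supply.
- bumper_left_face (a point): Centre of the flat rear face of the left bumper, 31 mm above the supply's underside, 69 mm behind its origin.
- bumper_right_face (a point): Centre of the flat rear face of the right bumper, likewise.
- front_left (a point): Point on the leading (+x) face of the supply, 55 mm ahead of its origin and 55 mm to the left, 16 mm up: the place that meets the left stop.
- front_right (a point): The same 55 mm to the right: it meets the right stop.
- dock: Docking tray, fixed: aluminium floor plate 250 (its x) x 204 x 6 mm under the supply. Origin: centre of its underside; x points away from the robot. White rails, 22 mm high, from x = 35 to 105 mm, 166 mm apart inside (3 mm play each side), mouth flared to 190 mm over the 28 mm before. Pushed at one corner only, the supply swings until it binds in the rails and the force climbs.
- stops: The two black rubber stops on the stop bar, one on each side, 26 mm wide, practically rigid; their faces are at x = 105 mm of the docking tray. Same origin and axes as the tray.
- stop_left (a point): Centre of the face of the left stop, 105 mm ahead of the tray's origin, 55 mm to the left.
- stop_right (a point): Centre of the face of the right stop, 55 mm to the right.
- specimen_cup_1: clear specimen cup with orange lid, 58 dia x 64 mm; loose bystander, origin at the centre of its underside.
- specimen_cup_2: clear specimen cup with yellow lid, 58 dia x 64 mm; loose bystander, origin at the centre of its underside.
- petri_dish: covered round dish, 91 dia x 13 mm; loose bystander, origin at the centre of its underside.
- marker_1: black marker pen lying flat, 15 x 130 x 17 mm; loose bystander, origin at the centre of its underside.
- timer: white bench timer, 42 x 72 x 65 mm; loose bystander, origin at the centre of its underside.
- bottle_amber_2: amber reagent bottle with white cap, 46 dia x 118 mm; loose bystander, origin at the centre of its underside.

How it is judged:
By the outcome, as a careful person would: the job done as asked, in the order asked, and still so for the second after the job is handed in, with the robot touching nothing.
It also fails if it takes over 72 s, if anything falls off the work surface, if the arm or the gripper's body presses on something with over 40 N, if the wrist force passes 120 N, or if a joint passes its speed limit or range.

## Working session

There is one attempt and no reset: what is moved stays moved. The work goes in short steps, Python scripts to look and compute and a shell command to move; the robot and the scene stay as the last step left them, time stands still between calls to the robot, and variables do not carry over. Pictures are saved under pics/ and viewed, at most 11 in all, crops included, and the job is handed in when it is done.

```bash
mkdir -p pics
python3 - <<'E'
from bench import ctrl
import cv2,numpy as np
for n in("scene","side"):
    im,d=ctrl.get_image(n); cv2.imwrite(f"pics/{n}0.png",im); np.save(f"pics/{n}0.npy",d)
    c=ctrl.camera_info(n); print(n,np.round(c["intrinsics"],1).tolist(),np.round(-np.array(c["R"]).T@c["t"],3), np.round(c["R"],3).tolist())
s=ctrl.get_state(); print(s)
E
```

```text
scene [[460.5, 0.0, 256.6], [0.0, 460.5, 196.7], [0.0, 0.0, 1.0]] [-0.031 -1.085  0.746] [[0.842, -0.54, -0.017], [-0.283, -0.414, -0.865], [0.46, 0.733, -0.501]]
side [[394.2, 0.0, 263.6], [0.0, 394.2, 192.0], [0.0, 0.0, 1.0]] [ 0.024 -0.973  0.96 ] [[0.854, -0.521, 0.007], [-0.324, -0.542, -0.776], [0.408, 0.66, -0.631]]
{'time': 0.1, 'joint_positions': array([-1.30282873,  0.32176462, -0.07005827,  1.45155324,  0.02261878,
        1.37080017, -0.05692401]), 'qd': array([ 2.94469182e-04,  2.55783958e-04,  1.93367298e-03, -2.77740869e-03,
        9.27903628e-05, -2.57444325e-03,  6.38195463e-04]), 'joint_torque': array([ 2.75221475e-05, -4.92570412e+01, -4.05616164e-01, -3.13398921e+01,
       -6.42000418e-02,  3.93367920e-02,  6.30816180e-05]), 'position': array([0.16319212, 0.62866803, 0.22156034]), 'tool_rot': array([-3.97718671e-01, -3.11621310e+00,  2.72732809e-03]), 'ft_force': array([-0.0523425 , -0.22870369,  0.26482955]), 'torque': array([-0.01545582,  0.02171106,  0.0067607 ]), 'grip_force': 0.0, 'grip_width': 0.9980881026867359}
```

View pictures.

View pics/scene0.png

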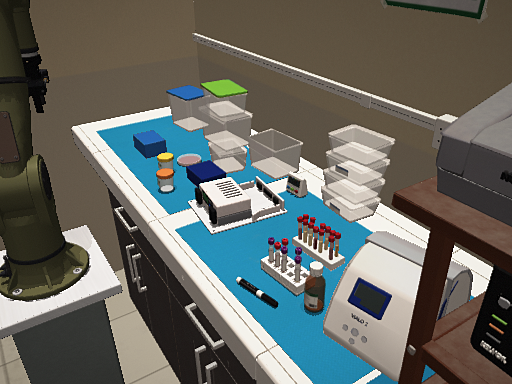

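View pics/side0.png

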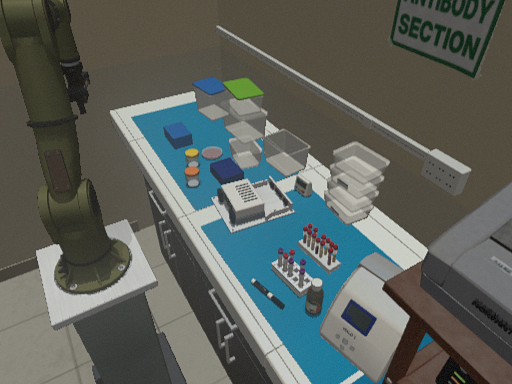

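```bash
cat > h.py <<'E'
from bench import ctrl
import cv2,numpy as np
def cloud(d,c):
    K=np.array(c["intrinsics"]);v,u=np.mgrid[:d.shape[0],:d.shape[1]]
    P=np.stack([(u-K[0,2])/K[0,0]*d,(v-K[1,2])/K[1,1]*d,d],-1)
    W=(P-np.array(c["t"]).ravel())@np.array(c["R"]); W[d<=0]=np.nan
    return W
def topview(W,im,x0,x1,y0,y1,s=1000):
    # ortho: up = +x, left = +y
    o=np.zeros((int((x1-x0)*s),int((y1-y0)*s),3),np.uint8)
    m=np.isfinite(W[...,0]); p=W[m];c=im[m]; i=np.argsort(p[:,2]);p=p[i];c=c[i]
    r=((x1-p[:,0])*s).astype(int);q=((y1-p[:,1])*s).astype(int)
    k=(r>=0)&(r<o.shape[0])&(q>=0)&(q<o.shape[1]); o[r[k],q[k]]=c[k]
    return o
E
python3 - <<'E'
from h import *
for n in("scene","side"):
    im=cv2.imread(f"pics/{n}0.png");d=np.load(f"pics/{n}0.npy");W=cloud(d,ctrl.camera_info(n))
    for p in ([(225,195),(200,205),(165,175),(165,158),(190,160),(205,173),(316,270),(296,185),(257,293),(245,225),(285,210)] if n=="scene" else [(240,200),(193,173),(212,153),(228,172),(280,190)]):
        print(n,p,np.round(W[p[1],p[0]],3))
    m=(abs(W[...,2]-.072)<.006)&(W[...,0]>.4)&(W[...,0]<.85)&(abs(W[...,1])<.3)
    cc,l,st,_=cv2.connectedComponentsWithStats(m.astype(np.uint8))
    for i in range(1,cc):
        if st[i,4]>150:
            r=cv2.minAreaRect(W[l==i][:,:2].astype(np.float32)); print(n,st[i],r, np.median(W[l==i][:,2]))
E
```

```text
scene (225, 195) [ 0.515 -0.041  0.074]
scene (200, 205) [0.474 0.052 0.007]
scene (165, 175) [0.425 0.195 0.066]
scene (165, 158) [0.477 0.319 0.064]
scene (190, 160) [0.584 0.353 0.014]
scene (205, 173) [0.552 0.163 0.049]
scene (316, 270) [ 0.485 -0.497  0.115]
scene (296, 185) [ 0.766 -0.055  0.036]
scene (257, 293) [ 0.402 -0.389  0.011]
scene (245, 225) [ 0.534 -0.119  0.004]
scene (285, 210) [ 0.676 -0.12   0.006]
scene [199 177  52  31 969] ((0.5256547927856445, -0.01067979633808136), (0.16693739593029022, 0.10941360145807266), 83.11897277832031) 0.07179433406135403
side (240, 200) [ 0.505 -0.039  0.071]
side (193, 173) [0.431 0.199 0.065]
side (212, 153) [0.585 0.363 0.011]
side (228, 172) [0.557 0.154 0.051]
side (280, 190) [ 0.676 -0.034  0.042]
side [221 178  43  34 877] ((0.5266650915145874, -0.0086807981133461), (0.16233526170253754, 0.10791996866464615), 82.3884506225586) 0.07225127336582665
```

Both views show the supply box on the tray, top at about (225,190) in scene, yawed about -7°; the cups stand to the left at (165,165–180), and the blue box is beside the tray at (205,173). Next I move over the tray and use the wrist camera.

```bash
python3 -m handwheel '[[0,-0.036,-0.045,-0.01,0,0,0],[0,-0.036,-0.045,-0.01,0,0,0],[0,-0.036,-0.045,-0.01,0,0,0],[0,-0.036,-0.045,-0.01,0,0,0],[0,-0.036,-0.045,-0.01,0,0,0],[0,-0.036,-0.045,-0.01,0,0,0],[0,-0.036,-0.045,-0.01,0,0,0],[0,-0.036,-0.045,-0.01,0,0,0],[0,-0.036,-0.045,0,0,0,0],[0,-0.036,-0.045,0,0,0,0],[0,-0.036,-0.045,0,0,0,-5],[0,-0.036,-0.045,0,0,0,-5]]' 10
python3 - <<'E'
from h import *
s=ctrl.get_state();c=ctrl.camera_info("wrist")
im,d=ctrl.get_image("wrist");cv2.imwrite("pics/w1.png",im)
print(s['position'],s['tool_rot'],s['joint_positions'],-np.array(c["R"]).T@c["t"],c["R"][2])
W=cloud(d,c);np.save("pics/w1W.npy",W)
o=topview(W,im,.38,.78,-.25,.25,1000);cv2.imwrite("pics/top1.png",np.hstack([im[:,:],np.vstack([o])[:384,:]])[:, :] if False else o)
E
```

```text
time: 1.6
position: [0.4505, -0.0017, 0.3024]
tool_rot: [0.12, 3.139, 0.002]
ft_force: [1.0, 0.7, -0.7]
grip_width: 0.01
grip_force: 0.0
[ 0.45050109 -0.0017064   0.3024429 ] [1.20176014e-01 3.13898610e+00 1.52199093e-03] [-0.77433113 -0.20163269  0.62468103  1.80473145  0.116789    1.50115567
  1.32683014] [0.36765676 0.00359607 0.46427311] [ 0.29601068 -0.02245559 -0.95492064]
```

View pics/w1.png

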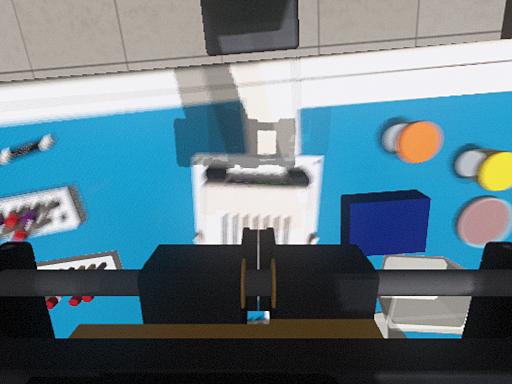

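Run:
```python
from h import *
a=cv2.imread("pics/scene0.png")[165:240,180:300]
cv2.imwrite("pics/crop.png",cv2.resize(a,None,fx=6.6,fy=6.6,interpolation=cv2.INTER_CUBIC))
im=cv2.imread("pics/w1.png");W=np.load("pics/w1W.npy")
sel=lambda lo,hi:(W[...,2]>lo)&(W[...,2]<hi)&(W[...,0]>.38)&(W[...,0]<.62)&(abs(W[...,1])<.13)
m=sel(.062,.085);r=cv2.minAreaRect(W[m][:,:2].astype(np.float32));print(r,np.median(W[m][:,2]),W[m][:,:2].min(0),W[m][:,:2].max(0))
# tray floor left/right/rear edges: bright low-saturation, low z
hsv=cv2.cvtColor(im,cv2.COLOR_BGR2HSV)
m=sel(-.005,.025)&(hsv[...,1]<60)&(hsv[...,2]>150)
cc,l,st,_=cv2.connectedComponentsWithStats(m.astype(np.uint8))
for i in range(1,cc):
    if st[i,4]>60:
        p=W[l==i];print(st[i],p.min(0).round(3),p.max(0).round(3),np.median(p[:,2]))
```

```text
((0.5181057453155518, -0.007101535797119141), (0.15858472883701324, 0.09600114077329636), 84.89580535888672) 0.0714548745862965 [ 0.46392195 -0.09025534] [0.57088243 0.0742763 ]
[ 231  110   91  124 3010] [ 0.38  -0.047 -0.005] [0.586 0.098 0.024] -0.001609993593915607
[193 154  36  88 935] [ 0.435 -0.12  -0.004] [ 0.577 -0.05   0.024] 0.005328735391000597
```

View pics/crop.png

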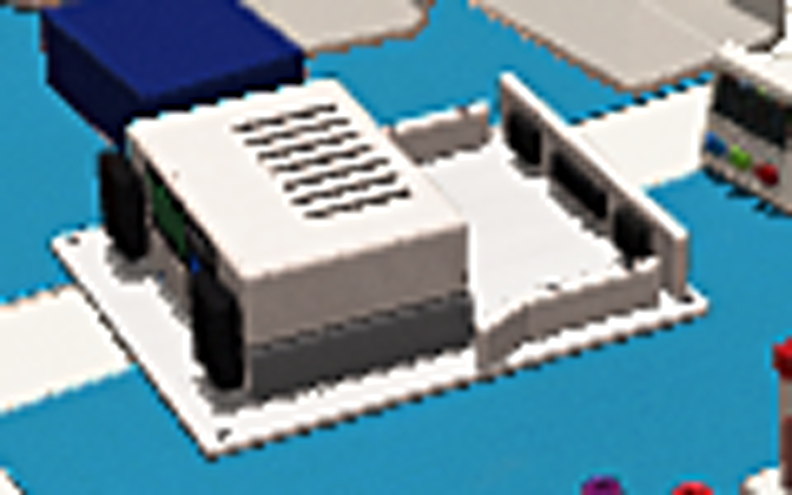

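The crop shows the supply sitting at the rear of the tray, not yet in the rails, its rear left top corner at (130,125) and rear right at (245,275); tray corners at (55,242), (210,450), (705,300); the stops at (520,140) and (632,235).

```bash
cat >> h.py <<'E'
from scipy.optimize import least_squares
def fit(loc,pix,c,g):
    """planar pose (x,y,yaw) from body points (world z given) and pixels"""
    loc=np.array(loc,float);pix=np.array(pix,float);K=np.array(c["intrinsics"]);R=np.array(c["R"]);t=np.array(c["t"]).ravel()
    def f(q):
        a=q[2];X=np.c_[q[0]+np.cos(a)*loc[:,0]-np.sin(a)*loc[:,1],q[1]+np.sin(a)*loc[:,0]+np.cos(a)*loc[:,1],loc[:,2]]
        P=(X@R.T+t)@K.T
        return (P[:,:2]/P[:,2:]-pix).ravel()
    s=least_squares(f,g);return s.x,np.round(s.fun,1)
E
python3 - <<'E'
from h import *
c=ctrl.camera_info("scene");z=lambda P:np.array(P)/6.6+np.array([180,165])-.4
q,r=fit([(-.125,.102,.006),(-.125,-.102,.006),(.125,-.102,.006)],z([(55,242),(210,450),(705,300)]),c,[.55,0,0]);print("dock",q[:2],np.degrees(q[2]),r)
p,r=fit([(-.055,.08,.072),(-.055,-.08,.072),(.055,-.08,.072),(.055,.08,.072)],z([(130,125),(245,275),(467,228),(335,82)]),c,[.52,0,0]);print("sup",p[:2],np.degrees(p[2]),r)
d=p-q;a=q[2];print("sup in dock",np.cos(a)*d[0]+np.sin(a)*d[1],-np.sin(a)*d[0]+np.cos(a)*d[1],np.degrees(d[2]))
E
```

```text
dock [ 0.56695859 -0.01208249] -5.427658732287818 [-1.1 -0.6 -0.1 -0.1  1.1  0.3]
sup [ 0.52657666 -0.01421151] -8.1965838914314 [-1.2 -0.3 -0.8  1.2  1.2 -0.4  0.8 -1.1]
sup in dock -0.03999949663746365 -0.0059391574890436845 -2.7689251591435817
```

```bash
python3 -m handwheel '[[0,0.006,-0.017,0.05,0,0,1],[0,0.006,-0.017,0.05,0,0,0],[0,0.006,-0.017,0.05,0,0,0],[0,0.006,-0.016,0.03,0,0,0],[0,0,0,0,0,0,0]]'
python3 - <<'E'
from h import *
s=ctrl.get_state();c=ctrl.camera_info("wrist")
im,d=ctrl.get_image("wrist");cv2.imwrite("pics/w2.png",im)
print(s['position'],s['tool_rot'],s['joint_positions'],s['ft_force'])
np.save("pics/w2W.npy",cloud(d,c))
E
```

```text
time: 2.28
position: [0.4177, -0.0648, 0.1207]
tool_rot: [-0.156, -3.133, 0.001]
ft_force: [0.2, 0.5, 0.4]
grip_width: 0.003
grip_force: 0.0
[ 0.41772656 -0.06484208  0.12067035] [-1.55688411e-01 -3.13280241e+00  8.59425584e-04] [-0.71089574 -0.14994858  0.75828536  2.12919386  0.1144421   1.12914635
  1.4636414 ] [0.21565854 0.47614809 0.37552108]
```

View pics/w2.png

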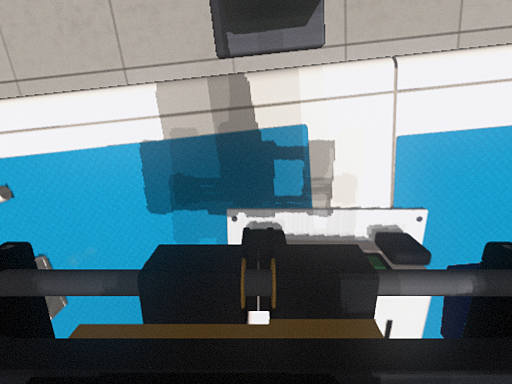

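The tray's rear corners are at (228,209) and (427,210), and the left bumper's top is at (402,245); the right bumper is hidden by the fingers. I check the pose estimates.

```bash
python3 - <<'E'
from h import *
c=ctrl.camera_info("wrist");W=np.load("pics/w2W.npy");im=cv2.imread("pics/w2.png")
q,r=fit([(-.125,.102,.006),(-.125,-.102,.006)],[(427,210),(228,209)],c,[.55,0,0]);print("dock",q[:2],np.degrees(q[2]),r)
m=(W[...,2]>.045)&(W[...,2]<.07)&(im.max(2)<70)&(W[...,1]>.02)&(W[...,1]<.1)&(W[...,0]<.52)
m[:, :375]=0
p=W[m];print(len(p),p.min(0),p.max(0),cv2.minAreaRect(p[:,:2].astype(np.float32)))
E
python3 -m handwheel '[[0,0,0,0.04,0,0,0],[0,0,0,0.044,0,0,0],[0,0,0,0,0,0,0]]'
```

```text
dock [ 0.56987444 -0.0095494 ] -5.968634072350934 [ 0.8  0.2 -0.8  0. ]
971 [0.46417376 0.0293524  0.04501129] [0.48391283 0.07723153 0.06549497] ((0.47288501262664795, 0.053513556718826294), (0.047124411910772324, 0.016634279862046242), 82.59245300292969)
time: 2.7
position: [0.4192, -0.0636, 0.0378]
tool_rot: [-0.15, -3.134, 0.003]
ft_force: [-0.4, -0.2, 0.6]
grip_width: 0.004
grip_force: 0.0
```

```bash
python3 -m handwheel '[[0,-0.003,-0.002,0.002,0,0,0],[0,-0.003,0,0,0,0,0],[0,-0.003,0,0,0,0,0],[0,-0.002,0,0,0,0,0],[0,-0.002,0,0,0,0,0]]'; python3 -m handwheel '[[0,-0.002,0,0,0,0,0],[0,-0.002,0,0,0,0,0]]';python3 -m handwheel '[[0,-0.002,0,0,0,0,0],[0,-0.002,0,0,0,0,0]]'
```

```text
time: 3.32
position: [0.4333, -0.0674, 0.0368]
tool_rot: [0.152, 3.138, 0.001]
ft_force: [-0.6, 1.1, 0.8]
grip_width: 0.004
grip_force: 0.0
time: 3.58
position: [0.4371, -0.0679, 0.0365]
tool_rot: [-0.152, -3.138, -0.0]
ft_force: [0.1, -0.1, -0.7]
grip_width: 0.007
grip_force: 0.0
time: 3.82
position: [0.44, -0.0681, 0.0363]
tool_rot: [-0.152, -3.135, -0.0]
ft_force: [-3.8, 0.8, 1.7]
grip_width: 0.006
grip_force: 2.2
```

```bash
python3 -m handwheel '[[0,-0.002,0,0,0,0,0],[0,-0.002,0,0,0,0,0],[0,-0.002,0,0,0,0,0]]'; python3 -m handwheel '[[0,-0.002,0,0,0,0,0],[0,-0.002,0,0,0,0,0],[0,0,0,0,0,0,0]]'
python3 - <<'E'
from h import *
s=ctrl.get_state();print(s['position'],s['ft_force'])
for n in("scene","side"):
    im,d=ctrl.get_image(n); cv2.imwrite(f"pics/{n}1.png",im); W=cloud(d,ctrl.camera_info(n))
    m=(abs(W[...,2]-.072)<.006)&(W[...,0]>.4)&(W[...,0]<.7)&(abs(W[...,1])<.13)&(im.min(2)>120)
    cc,l,st,_=cv2.connectedComponentsWithStats(m.astype(np.uint8))
    for i in range(1,cc):
        if st[i,4]>150: print(n,st[i],cv2.minAreaRect(W[l==i][:,:2].astype(np.float32)))
a=cv2.imread("pics/scene1.png")[165:240,180:300]
cv2.imwrite("pics/crop1.png",cv2.resize(a,None,fx=6.6,fy=6.6,interpolation=cv2.INTER_CUBIC))
E
```

```text
time: 4.2
position: [0.4455, -0.0692, 0.0359]
tool_rot: [-0.152, -3.135, 0.001]
ft_force: [-4.8, -0.1, -0.3]
grip_width: 0.005
grip_force: 2.3
time: 4.58
position: [0.4511, -0.0692, 0.0365]
tool_rot: [0.152, 3.138, -0.0]
ft_force: [-4.4, -1.5, -0.0]
grip_width: 0.005
grip_force: 1.8
[ 0.45112828 -0.06922579  0.03653138] [-4.38252463 -1.51433282 -0.02545705]
scene [223 176  30  28 297] ((0.5649117231369019, -0.013677909970283508), (0.16063536703586578, 0.057244375348091125), 79.3871078491211)
side [241 178  26  29 333] ((0.5540900826454163, -0.010338090360164642), (0.1542714387178421, 0.0694672092795372), 85.65867614746094)
```

View pics/crop1.png

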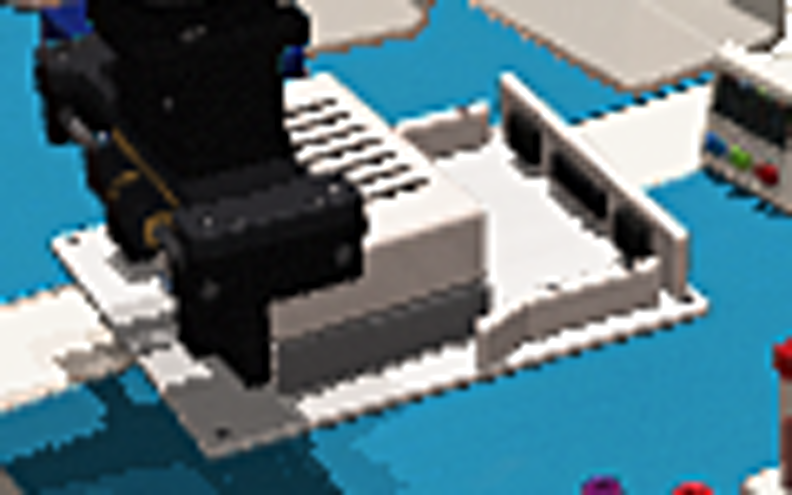

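```bash
python3 -m handwheel '[[0,0.008,0,0,0,0,0],[0,0.01,0,0,0,0,0],[0,0,0.04,0,0,0,0],[0,0,0.044,0,0,0,0],[0,0,0.04,0,0,0,0],[0,0,0,0,0,0,0]]'; python3 -m handwheel '[[0,-0.003,0,0,0,0,0],[0,-0.003,0,0,0,0,0]]';python3 -m handwheel '[[0,-0.002,0,0,0,0,0],[0,-0.002,0,0,0,0,0]]'
python3 - <<'E'
from h import *
c=ctrl.camera_info("scene");im,d=ctrl.get_image("scene");cv2.imwrite("pics/scene2.png",im)
a=im[165:240,180:300]
cv2.imwrite("pics/crop2.png",cv2.resize(a,None,fx=6.6,fy=6.6,interpolation=cv2.INTER_CUBIC))
E
```

```text
time: 5.42
position: [0.4455, 0.0595, 0.0372]
tool_rot: [0.142, 3.136, 0.003]
ft_force: [0.5, -2.0, 0.3]
grip_width: 0.002
grip_force: 0.0
time: 5.68
position: [0.4513, 0.0544, 0.0368]
tool_rot: [0.155, 3.137, 0.001]
ft_force: [-0.3, 0.6, 0.3]
grip_width: 0.008
grip_force: 0.0
time: 5.92
position: [0.4551, 0.0544, 0.0366]
tool_rot: [0.154, 3.138, -0.0]
ft_force: [-0.5, -0.5, -0.0]
grip_width: 0.009
grip_force: 0.0
```

View pics/crop2.png

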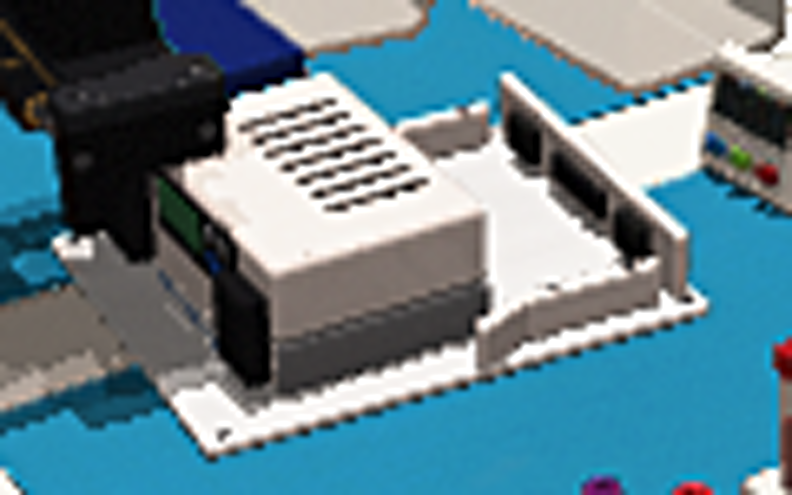

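The supply has turned left: top corners now rear right (275,275), front right (487,212), front left (325,75); the fingers are behind the left bumper at (130,245).

```bash
cat >> h.py <<'E'
def indock(p,q=(.5672,-.0118,np.radians(-5.5))):
    d=p-np.array(q);a=q[2];return np.round([1e3*(np.cos(a)*d[0]+np.sin(a)*d[1]),1e3*(-np.sin(a)*d[0]+np.cos(a)*d[1]),np.degrees(d[2])],1)
E
python3 - <<'E'
from h import *
c=ctrl.camera_info("scene");z=lambda P:np.array(P)/6.6+np.array([180,165])-.4
p,r=fit([(-.055,-.08,.072),(.055,-.08,.072),(.055,.08,.072),(.055,-.08,.006)],z([(275,275),(487,212),(325,75),(487,310)]),c,[.52,0,0]);print(p,indock(p),r)
E
python3 -m handwheel '[[0,-0.002,0,0,0,0,0],[0,-0.002,0,0,0,0,0],[0,-0.002,0,0,0,0,0],[0,-0.002,0,0,0,0,0]]'; python3 -m handwheel '[[0,-0.002,0,0,0,0,0],[0,-0.002,0,0,0,0,0],[0,0,0,0,0,0,0]]'
```

```text
[ 0.53258771 -0.0068542  -0.02169599] [-34.9   1.6   4.3] [-0.6 -0.3  0.5 -1.4 -0.8 -1.6  0.9  2.8]
time: 6.48
position: [0.4604, 0.0551, 0.0357]
tool_rot: [-0.15, -3.133, -0.001]
ft_force: [-5.8, 3.2, 0.5]
grip_width: 0.003
grip_force: 2.6
time: 6.85
position: [0.4648, 0.0545, 0.0357]
tool_rot: [-0.151, -3.134, -0.0]
ft_force: [-5.2, 2.1, -0.6]
grip_width: 0.008
grip_force: 2.4
```

```bash
python3 -m handwheel '[[0,0.012,0,0,0,0,0],[0,0,-0.04,0,0,0,0],[0,0,-0.04,0,0,0,0],[0,0,-0.04,0,0,0,0],[0,0,0,0,0,0,0],[0,-0.005,0,0,0,0,0],[0,-0.004,0,0,0,0,0],[0,-0.002,0,0,0,0,0],[0,-0.002,0,0,0,0,0]]'; python3 -m handwheel '[[0,-0.002,0,0,0,0,0],[0,-0.002,0,0,0,0,0],[0,0,0,0,0,0,0]]'
```

```text
time: 7.98
position: [0.4543, -0.0652, 0.0358]
tool_rot: [-0.15, -3.133, 0.0]
ft_force: [-6.9, 0.0, 2.6]
grip_width: 0.003
grip_force: 3.0
time: 8.35
position: [0.4583, -0.0664, 0.0356]
tool_rot: [-0.151, -3.134, 0.002]
ft_force: [-4.7, -1.5, -0.4]
grip_width: 0.007
grip_force: 2.3
```

```bash
python3 -m handwheel '[[0,0.012,0,0,0,0,0],[0,0,0.04,0,0,0,0],[0,0,0.04,0,0,0,0],[0,0,0.042,0,0,0,0],[0,0,0,0,0,0,0],[0,-0.004,0,0,0,0,0],[0,-0.002,0,0,0,0,0],[0,-0.002,0,0,0,0,0],[0,-0.002,0,0,0,0,0]]'; python3 -m handwheel '[[0,-0.002,0,0,0,0,0],[0,-0.002,0,0,0,0,0],[0,-0.002,0,0,0,0,0],[0,0,0,0,0,0,0]]'
```

```text
time: 9.48
position: [0.4678, 0.0552, 0.0358]
tool_rot: [-0.154, -3.133, -0.001]
ft_force: [-5.3, 3.2, 1.0]
grip_width: 0.007
grip_force: 2.7
time: 9.98
position: [0.4738, 0.0548, 0.0356]
tool_rot: [-0.154, -3.133, -0.0]
ft_force: [-4.6, 2.3, 0.0]
grip_width: 0.007
grip_force: 2.4
```

```bash
python3 -m handwheel '[[0,0.012,0,0,0,0,0],[0,0,-0.04,0,0,0,0],[0,0,-0.04,0,0,0,0],[0,0,-0.041,0,0,0,0],[0,0,0,0,0,0,0],[0,-0.004,0,0,0,0,0],[0,-0.002,0,0,0,0,0],[0,-0.002,0,0,0,0,0],[0,-0.002,0,0,0,0,0]]'; python3 -m handwheel '[[0,-0.002,0,0,0,0,0],[0,-0.002,0,0,0,0,0],[0,-0.002,0,0,0,0,0],[0,0,0,0,0,0,0]]'
```

```text
time: 11.1
position: [0.4606, -0.0645, 0.0359]
tool_rot: [-0.15, -3.134, -0.001]
ft_force: [-5.0, -0.3, 1.7]
grip_width: 0.004
grip_force: 2.6
time: 11.6
position: [0.4663, -0.0664, 0.0356]
tool_rot: [-0.152, -3.134, 0.002]
ft_force: [-5.6, -2.7, -1.4]
grip_width: 0.008
grip_force: 2.5
```

```bash
python3 -m handwheel '[[0,0.012,0,0,0,0,0],[0,0,0.04,0,0,0,0],[0,0,0.04,0,0,0,0],[0,0,0.042,0,0,0,0],[0,0,0,0,0,0,0],[0,-0.004,0,0,0,0,0],[0,-0.002,0,0,0,0,0],[0,-0.002,0,0,0,0,0],[0,-0.002,0,0,0,0,0]]'; python3 -m handwheel '[[0,-0.002,0,0,0,0,0],[0,-0.002,0,0,0,0,0],[0,-0.002,0,0,0,0,0],[0,0,0,0,0,0,0]]'
```

```text
time: 12.72
position: [0.476, 0.0554, 0.0359]
tool_rot: [-0.153, -3.133, -0.0]
ft_force: [-5.9, 1.4, 1.8]
grip_width: 0.005
grip_force: 2.9
time: 13.22
position: [0.482, 0.0555, 0.0356]
tool_rot: [-0.153, -3.133, -0.001]
ft_force: [-4.1, 2.9, 0.2]
grip_width: 0.009
grip_force: 2.4
```

```bash
python3 -m handwheel '[[0,0.012,0,0,0,0,0],[0,0,-0.04,0,0,0,0],[0,0,-0.04,0,0,0,0],[0,0,-0.042,0,0,0,0],[0,0,0,0,0,0,0],[0,-0.004,0,0,0,0,0],[0,-0.002,0,0,0,0,0],[0,-0.002,0,0,0,0,0],[0,-0.002,0,0,0,0,0]]'; python3 -m handwheel '[[0,-0.002,0,0,0,0,0],[0,-0.002,0,0,0,0,0],[0,-0.002,0,0,0,0,0],[0,0,0,0,0,0,0]]'
```

```text
time: 14.35
position: [0.4685, -0.0654, 0.0359]
tool_rot: [-0.15, -3.134, -0.0]
ft_force: [-6.0, 0.1, 2.6]
grip_width: 0.009
grip_force: 2.6
time: 14.85
position: [0.4742, -0.0671, 0.0356]
tool_rot: [-0.152, -3.134, 0.002]
ft_force: [-5.4, -2.2, -0.9]
grip_width: 0.001
grip_force: 2.4
```

```bash
python3 -m handwheel '[[0,0.012,0,0,0,0,0],[0,0,0.04,0,0,0,0],[0,0,0.04,0,0,0,0],[0,0,0.042,0,0,0,0],[0,0,0,0,0,0,0],[0,-0.004,0,0,0,0,0],[0,-0.002,0,0,0,0,0],[0,-0.002,0,0,0,0,0],[0,-0.002,0,0,0,0,0]]'; python3 -m handwheel '[[0,-0.002,0,0,0,0,0],[0,-0.002,0,0,0,0,0],[0,-0.002,0,0,0,0,0],[0,0,0,0,0,0,0]]'
python3 - <<'E'
from h import *
c=ctrl.camera_info("scene");im,d=ctrl.get_image("scene");cv2.imwrite("pics/scene3.png",im)
a=im[165:240,180:300]
cv2.imwrite("pics/crop3.png",cv2.resize(a,None,fx=6.6,fy=6.6,interpolation=cv2.INTER_CUBIC))
E
```

```text
time: 15.98
position: [0.4839, 0.0546, 0.0359]
tool_rot: [-0.153, -3.133, -0.0]
ft_force: [-4.7, 1.7, 2.2]
grip_width: 0.005
grip_force: 2.9
time: 16.48
position: [0.4899, 0.0547, 0.0356]
tool_rot: [-0.153, -3.133, -0.001]
ft_force: [-5.0, 2.3, -1.0]
grip_width: 0.007
grip_force: 2.4
```

View pics/crop3.png

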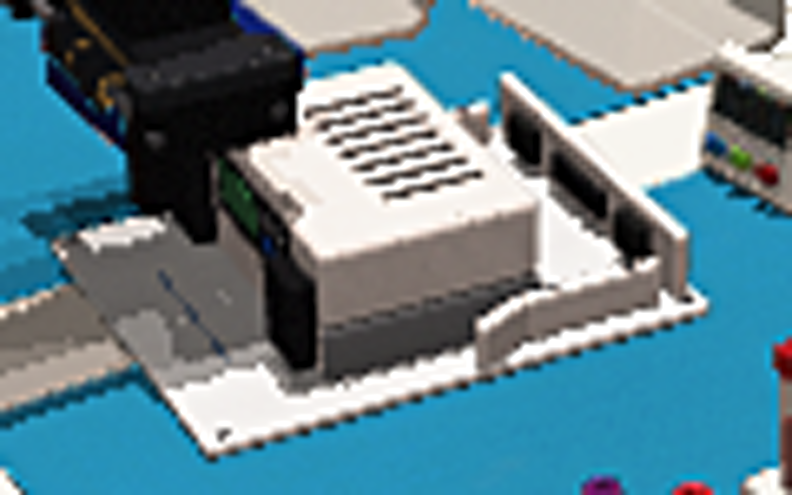

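The front of the supply has entered between the rails (front right top corner at (540,195)), gap to the stops about 45–50 mm, nearly straight. I continue.

```bash
python3 -m handwheel '[[0,0.012,0,0,0,0,0],[0,0,-0.04,0,0,0,0],[0,0,-0.04,0,0,0,0],[0,0,-0.042,0,0,0,0],[0,0,0,0,0,0,0],[0,-0.004,0,0,0,0,0],[0,-0.002,0,0,0,0,0],[0,-0.002,0,0,0,0,0],[0,-0.002,0,0,0,0,0]]'; python3 -m handwheel '[[0,-0.002,0,0,0,0,0],[0,-0.002,0,0,0,0,0],[0,-0.002,0,0,0,0,0],[0,0,0,0,0,0,0]]'
```

```text
time: 17.65
position: [0.4765, -0.0662, 0.0359]
tool_rot: [-0.15, -3.134, -0.0]
ft_force: [-5.2, 0.2, 2.2]
grip_width: 0.008
grip_force: 2.6
time: 18.15
position: [0.4822, -0.0679, 0.0356]
tool_rot: [-0.152, -3.134, 0.002]
ft_force: [-4.9, -1.6, -0.9]
grip_width: 0.0
grip_force: 2.4
```

```bash
python3 -m handwheel '[[0,0.012,0,0,0,0,0],[0,0,0.04,0,0,0,0],[0,0,0.04,0,0,0,0],[0,0,0.042,0,0,0,0],[0,0,0,0,0,0,0],[0,-0.004,0,0,0,0,0],[0,-0.002,0,0,0,0,0],[0,-0.002,0,0,0,0,0],[0,-0.002,0,0,0,0,0]]'; python3 -m handwheel '[[0,-0.002,0,0,0,0,0],[0,-0.002,0,0,0,0,0],[0,-0.002,0,0,0,0,0],[0,0,0,0,0,0,0]]'
```

```text
time: 19.27
position: [0.4919, 0.0538, 0.0359]
tool_rot: [-0.153, -3.133, -0.0]
ft_force: [-6.1, 0.3, 2.3]
grip_width: 0.006
grip_force: 2.9
time: 19.77
position: [0.4978, 0.054, 0.0356]
tool_rot: [-0.152, -3.133, -0.001]
ft_force: [-4.1, 1.8, -0.4]
grip_width: 0.006
grip_force: 2.4
```

```bash
python3 -m handwheel '[[0,0.012,0,0,0,0,0],[0,0,-0.04,0,0,0,0],[0,0,-0.04,0,0,0,0],[0,0,-0.042,0,0,0,0],[0,0,0,0,0,0,0],[0,-0.004,0,0,0,0,0],[0,-0.002,0,0,0,0,0],[0,-0.002,0,0,0,0,0],[0,-0.002,0,0,0,0,0]]'; python3 -m handwheel '[[0,-0.002,0,0,0,0,0],[0,-0.002,0,0,0,0,0],[0,-0.002,0,0,0,0,0],[0,0,0,0,0,0,0]]'
```

```text
time: 20.9
position: [0.4845, -0.0669, 0.0359]
tool_rot: [-0.15, -3.134, -0.0]
ft_force: [-4.8, 0.0, 2.3]
grip_width: 0.006
grip_force: 2.6
time: 21.4
position: [0.4902, -0.0687, 0.0356]
tool_rot: [-0.152, -3.134, 0.002]
ft_force: [-5.4, -1.3, -0.5]
grip_width: 0.003
grip_force: 2.4
```

```bash
python3 -m handwheel '[[0,0.012,0,0,0,0,0],[0,0,0.04,0,0,0,0],[0,0,0.04,0,0,0,0],[0,0,0.043,0,0,0,0],[0,0,0,0,0,0,0],[0,-0.004,0,0,0,0,0],[0,-0.002,0,0,0,0,0],[0,-0.002,0,0,0,0,0],[0,-0.002,0,0,0,0,0]]'; python3 -m handwheel '[[0,-0.002,0,0,0,0,0],[0,-0.002,0,0,0,0,0],[0,-0.002,0,0,0,0,0],[0,0,0,0,0,0,0]]'
```

```text
time: 22.52
position: [0.5, 0.054, 0.0359]
tool_rot: [-0.153, -3.133, -0.0]
ft_force: [-4.9, 1.8, 1.6]
grip_width: 0.005
grip_force: 2.8
time: 23.02
position: [0.506, 0.0542, 0.0356]
tool_rot: [-0.153, -3.133, -0.001]
ft_force: [-4.7, 2.0, -0.6]
grip_width: 0.006
grip_force: 2.3
```

```bash
python3 -m handwheel '[[0,0.012,0,0,0,0,0],[0,0,-0.04,0,0,0,0],[0,0,-0.04,0,0,0,0],[0,0,-0.042,0,0,0,0],[0,0,0,0,0,0,0],[0,-0.004,0,0,0,0,0],[0,-0.002,0,0,0,0,0],[0,-0.002,0,0,0,0,0],[0,-0.002,0,0,0,0,0]]'; python3 -m handwheel '[[0,-0.002,0,0,0,0,0],[0,-0.002,0,0,0,0,0],[0,-0.002,0,0,0,0,0],[0,0,0,0,0,0,0]]'
```

```text
time: 24.15
position: [0.4925, -0.0666, 0.0359]
tool_rot: [-0.15, -3.134, -0.001]
ft_force: [-4.8, 0.2, 2.8]
grip_width: 0.005
grip_force: 2.7
time: 24.65
position: [0.4982, -0.0685, 0.0356]
tool_rot: [-0.152, -3.134, 0.002]
ft_force: [-4.7, -2.7, -0.1]
grip_width: 0.005
grip_force: 2.4
```

```bash
python3 -m handwheel '[[0,0.012,0,0,0,0,0],[0,0,0.04,0,0,0,0],[0,0,0.04,0,0,0,0],[0,0,0.043,0,0,0,0],[0,0,0,0,0,0,0],[0,-0.004,0,0,0,0,0],[0,-0.002,0,0,0,0,0],[0,-0.002,0,0,0,0,0],[0,-0.002,0,0,0,0,0]]'; python3 -m handwheel '[[0,-0.002,0,0,0,0,0],[0,-0.002,0,0,0,0,0],[0,-0.002,0,0,0,0,0],[0,0,0,0,0,0,0]]'
python3 - <<'E'
from h import *
c=ctrl.camera_info("scene");im,d=ctrl.get_image("scene");cv2.imwrite("pics/scene4.png",im)
a=im[165:240,180:300]
cv2.imwrite("pics/crop4.png",cv2.resize(a,None,fx=6.6,fy=6.6,interpolation=cv2.INTER_CUBIC))
E
```

```text
time: 25.78
position: [0.5081, 0.0542, 0.0359]
tool_rot: [-0.153, -3.133, -0.0]
ft_force: [-5.1, 0.7, 2.1]
grip_width: 0.008
grip_force: 2.8
time: 26.28
position: [0.5141, 0.0545, 0.0357]
tool_rot: [-0.152, -3.134, -0.001]
ft_force: [-3.3, 2.7, -0.6]
grip_width: 0.002
grip_force: 2.3
```

View pics/crop4.png

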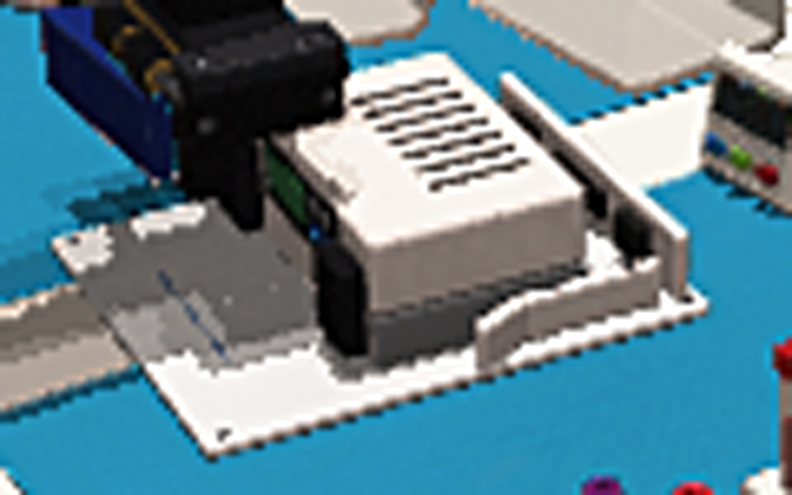

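Running smoothly: the front right corner is at (585,190), and the right stop at (632,235) still about 25–30 mm ahead.

```bash
python3 -m handwheel '[[0,0.012,0,0,0,0,0],[0,0,-0.04,0,0,0,0],[0,0,-0.04,0,0,0,0],[0,0,-0.042,0,0,0,0],[0,0,0,0,0,0,0],[0,-0.004,0,0,0,0,0],[0,-0.002,0,0,0,0,0],[0,-0.002,0,0,0,0,0],[0,-0.002,0,0,0,0,0]]'; python3 -m handwheel '[[0,-0.002,0,0,0,0,0],[0,-0.002,0,0,0,0,0],[0,-0.002,0,0,0,0,0],[0,0,0,0,0,0,0]]'
```

```text
time: 27.45
position: [0.5005, -0.0664, 0.0359]
tool_rot: [-0.15, -3.134, -0.0]
ft_force: [-5.9, -0.4, 1.6]
grip_width: 0.007
grip_force: 2.7
time: 27.95
position: [0.5062, -0.0682, 0.0355]
tool_rot: [-0.151, -3.134, 0.002]
ft_force: [-4.8, -1.7, 0.3]
grip_width: 0.006
grip_force: 2.4
```

```bash
python3 -m handwheel '[[0,0.012,0,0,0,0,0],[0,0,0.04,0,0,0,0],[0,0,0.04,0,0,0,0],[0,0,0.043,0,0,0,0],[0,0,0,0,0,0,0],[0,-0.004,0,0,0,0,0],[0,-0.002,0,0,0,0,0],[0,-0.002,0,0,0,0,0],[0,-0.002,0,0,0,0,0]]'; python3 -m handwheel '[[0,-0.002,0,0,0,0,0],[0,-0.002,0,0,0,0,0],[0,-0.002,0,0,0,0,0],[0,0,0,0,0,0,0]]'
```

```text
time: 29.08
position: [0.5163, 0.0545, 0.0359]
tool_rot: [-0.153, -3.134, -0.0]
ft_force: [-5.8, 1.3, 2.7]
grip_width: 0.003
grip_force: 2.7
time: 29.58
position: [0.5221, 0.0549, 0.0356]
tool_rot: [-0.152, -3.133, -0.001]
ft_force: [-4.3, 2.4, 0.6]
grip_width: 0.002
grip_force: 2.5
```

```bash
python3 -m handwheel '[[0,0.012,0,0,0,0,0],[0,0,-0.04,0,0,0,0],[0,0,-0.04,0,0,0,0],[0,0,-0.042,0,0,0,0],[0,0,0,0,0,0,0],[0,-0.004,0,0,0,0,0],[0,-0.002,0,0,0,0,0],[0,-0.002,0,0,0,0,0],[0,-0.002,0,0,0,0,0]]'; python3 -m handwheel '[[0,-0.002,0,0,0,0,0],[0,-0.002,0,0,0,0,0],[0,-0.002,0,0,0,0,0],[0,0,0,0,0,0,0]]'
```

```text
time: 30.7
position: [0.5086, -0.0662, 0.0358]
tool_rot: [-0.15, -3.134, -0.001]
ft_force: [-5.7, 0.3, 2.8]
grip_width: 0.008
grip_force: 2.7
time: 31.2
position: [0.5142, -0.068, 0.0355]
tool_rot: [-0.151, -3.133, 0.002]
ft_force: [-5.1, -1.5, -0.0]
grip_width: 0.005
grip_force: 2.4
```

```bash
python3 -m handwheel '[[0,0.012,0,0,0,0,0],[0,0,0.04,0,0,0,0],[0,0,0.04,0,0,0,0],[0,0,0.043,0,0,0,0],[0,0,0,0,0,0,0],[0,-0.004,0,0,0,0,0],[0,-0.002,0,0,0,0,0],[0,-0.002,0,0,0,0,0],[0,-0.002,0,0,0,0,0]]'; python3 -m handwheel '[[0,-0.002,0,0,0,0,0],[0,-0.002,0,0,0,0,0],[0,-0.002,0,0,0,0,0],[0,0,0,0,0,0,0]]'
python3 - <<'E'
from h import *
for n in ("scene","side"):
    im,d=ctrl.get_image(n);cv2.imwrite(f"pics/{n}5.png",im)
a=cv2.resize(cv2.imread("pics/scene5.png")[165:225,230:300],None,fx=8,fy=8,interpolation=cv2.INTER_CUBIC)
cv2.imwrite("pics/crop5.png",a)
E
```

```text
time: 32.33
position: [0.5244, 0.0547, 0.036]
tool_rot: [-0.153, -3.134, -0.0]
ft_force: [-5.7, 1.2, 3.1]
grip_width: 0.003
grip_force: 2.7
time: 32.83
position: [0.5301, 0.0552, 0.0356]
tool_rot: [-0.152, -3.133, -0.002]
ft_force: [-4.5, 2.4, -0.4]
grip_width: 0.004
grip_force: 2.6
```

View pics/crop5.png

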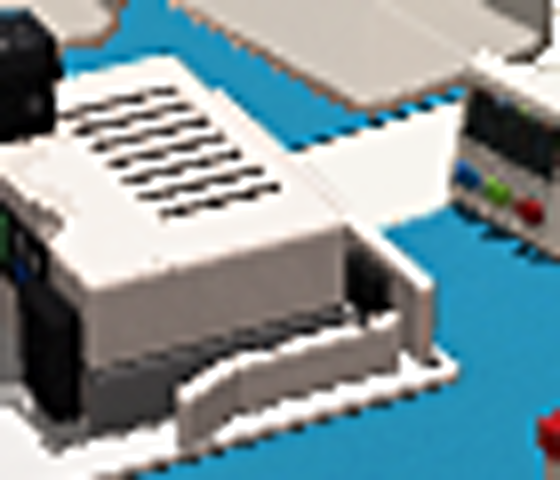

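The gap to the right stop (365,275) is down to about 10–15 mm; the supply is straight between the rails. I slow down now.

```bash
python3 -m handwheel '[[0,0.012,0,0,0,0,0],[0,0,-0.04,0,0,0,0],[0,0,-0.04,0,0,0,0],[0,0,-0.042,0,0,0,0],[0,0,0,0,0,0,0],[0,-0.004,0,0,0,0,0],[0,-0.002,0,0,0,0,0],[0,-0.002,0,0,0,0,0],[0,-0.002,0,0,0,0,0]]'; python3 -m handwheel '[[0,-0.002,0,0,0,0,0],[0,-0.0015,0,0,0,0,0],[0,-0.0015,0,0,0,0,0],[0,0,0,0,0,0,0]]'
```

```text
time: 34.05
position: [0.5166, -0.066, 0.0359]
tool_rot: [-0.15, -3.134, -0.001]
ft_force: [-5.9, -0.2, 1.5]
grip_width: 0.005
grip_force: 2.8
time: 34.55
position: [0.5211, -0.0676, 0.0355]
tool_rot: [-0.151, -3.133, 0.002]
ft_force: [-5.1, -1.2, 0.1]
grip_width: 0.006
grip_force: 2.6
```

```bash
python3 -m handwheel '[[0,0.012,0,0,0,0,0],[0,0,0.04,0,0,0,0],[0,0,0.04,0,0,0,0],[0,0,0.043,0,0,0,0],[0,0,0,0,0,0,0],[0,-0.004,0,0,0,0,0],[0,-0.002,0,0,0,0,0],[0,-0.002,0,0,0,0,0],[0,-0.002,0,0,0,0,0]]'; python3 -m handwheel '[[0,-0.0015,0,0,0,0,0],[0,-0.0015,0,0,0,0,0],[0,0,0,0,0,0,0]]'
```

```text
time: 35.67
position: [0.5315, 0.0549, 0.036]
tool_rot: [-0.153, -3.134, -0.0]
ft_force: [-4.7, 1.0, 2.3]
grip_width: 0.003
grip_force: 2.6
time: 36.05
position: [0.5344, 0.0556, 0.0358]
tool_rot: [-0.152, -3.134, -0.001]
ft_force: [-4.8, 1.8, 1.9]
grip_width: 0.008
grip_force: 2.5
```

```bash
python3 -m handwheel '[[0,0.01,0,0,0,0,0],[0,0,-0.04,0,0,0,0],[0,0,-0.04,0,0,0,0],[0,0,-0.043,0,0,0,0],[0,0,0,0,0,0,0],[0,-0.004,0,0,0,0,0],[0,-0.003,0,0,0,0,0],[0,-0.0015,0,0,0,0,0],[0,-0.0015,0,0,0,0,0]]'; python3 -m handwheel '[[0,-0.0015,0,0,0,0,0],[0,-0.0015,0,0,0,0,0],[0,0,0,0,0,0,0]]'
```

```text
time: 37.17
position: [0.5227, -0.0665, 0.0359]
tool_rot: [-0.15, -3.134, -0.0]
ft_force: [-6.3, 0.5, 1.9]
grip_width: 0.004
grip_force: 3.0
time: 37.55
position: [0.5253, -0.0676, 0.0356]
tool_rot: [-0.151, -3.133, 0.001]
ft_force: [-5.8, -0.7, 0.7]
grip_width: 0.007
grip_force: 2.8
```

```bash
python3 -m handwheel '[[0,0.01,0,0,0,0,0],[0,0,0.04,0,0,0,0],[0,0,0.04,0,0,0,0],[0,0,0.043,0,0,0,0],[0,0,0,0,0,0,0],[0,-0.004,0,0,0,0,0],[0,-0.0015,0,0,0,0,0],[0,-0.0015,0,0,0,0,0],[0,-0.0015,0,0,0,0,0]]'; python3 -m handwheel '[[0,-0.001,0,0,0,0,0],[0,-0.001,0,0,0,0,0]]';python3 -m handwheel '[[0,-0.001,0,0,0,0,0]]'
```

```text
time: 38.67
position: [0.536, 0.0546, 0.036]
tool_rot: [-0.153, -3.134, -0.001]
ft_force: [-5.0, 1.6, 1.9]
grip_width: 0.005
grip_force: 2.7
time: 38.92
position: [0.5377, 0.0548, 0.0358]
tool_rot: [-0.153, -3.133, -0.001]
ft_force: [-4.5, 2.5, 0.7]
grip_width: 0.005
grip_force: 2.8
time: 39.05
position: [0.5386, 0.0548, 0.0358]
tool_rot: [-0.153, -3.133, -0.001]
ft_force: [-5.2, 1.9, 0.1]
grip_width: 0.004
grip_force: 2.9
```

```bash
python3 -m handwheel '[[0,0.01,0,0,0,0,0],[0,0,-0.04,0,0,0,0],[0,0,-0.04,0,0,0,0],[0,0,-0.043,0,0,0,0],[0,0,0,0,0,0,0],[0,-0.004,0,0,0,0,0],[0,-0.003,0,0,0,0,0],[0,-0.0015,0,0,0,0,0],[0,-0.0015,0,0,0,0,0]]'; python3 -m handwheel '[[0,-0.001,0,0,0,0,0],[0,-0.001,0,0,0,0,0]]';python3 -m handwheel '[[0,-0.001,0,0,0,0,0]]'
```

```text
time: 40.17
position: [0.5271, -0.0669, 0.0358]
tool_rot: [-0.15, -3.134, -0.0]
ft_force: [-5.8, 0.8, 2.4]
grip_width: 0.004
grip_force: 3.0
time: 40.42
position: [0.5284, -0.0676, 0.0357]
tool_rot: [-0.15, -3.133, 0.0]
ft_force: [-7.2, -1.1, 2.2]
grip_width: 0.005
grip_force: 3.4
time: 40.55
position: [0.5293, -0.0679, 0.0356]
tool_rot: [-0.15, -3.132, 0.001]
ft_force: [-6.9, -0.0, 3.5]
grip_width: 0.004
grip_force: 3.4
```

```bash
python3 -m handwheel '[[0,0.01,0,0,0,0,0],[0,0,0.04,0,0,0,0],[0,0,0.04,0,0,0,0],[0,0,0.043,0,0,0,0],[0,0,0,0,0,0,0],[0,-0.004,0,0,0,0,0],[0,-0.0015,0,0,0,0,0],[0,-0.0015,0,0,0,0,0],[0,-0.0015,0,0,0,0,0]]'; python3 -m handwheel '[[0,-0.001,0,0,0,0,0]]';python3 -m handwheel '[[0,-0.001,0,0,0,0,0]]'
```

```text
time: 41.68
position: [0.5404, 0.0542, 0.036]
tool_rot: [-0.154, -3.134, -0.001]
ft_force: [-4.7, 2.1, 2.4]
grip_width: 0.007
grip_force: 2.7
time: 41.8
position: [0.5414, 0.0543, 0.0359]
tool_rot: [-0.153, -3.134, -0.001]
ft_force: [-5.2, 2.0, 1.3]
grip_width: 0.003
grip_force: 2.7
time: 41.92
position: [0.5422, 0.0544, 0.0358]
tool_rot: [-0.153, -3.133, -0.001]
ft_force: [-5.4, 2.5, 1.5]
grip_width: 0.005
grip_force: 2.8
```

```bash
python3 -m handwheel '[[0,-0.001,0,0,0,0,0]]';python3 -m handwheel '[[0,-0.001,0,0,0,0,0]]'
```

```text
time: 42.05
position: [0.543, 0.0544, 0.0357]
tool_rot: [-0.153, -3.133, -0.001]
ft_force: [-6.2, 2.8, 1.8]
grip_width: 0.003
grip_force: 2.9
time: 42.18
position: [0.5431, 0.0543, 0.0356]
tool_rot: [-0.153, -3.131, -0.001]
ft_force: [-8.7, 1.8, 3.9]
grip_width: 0.003
grip_force: 4.5
```

```bash
python3 -m handwheel '[[0,0.01,0,0,0,0,0],[0,0,-0.04,0,0,0,0],[0,0,-0.04,0,0,0,0],[0,0,-0.043,0,0,0,0],[0,0,0,0,0,0,0],[0,-0.004,0,0,0,0,0],[0,-0.002,0,0,0,0,0],[0,-0.0015,0,0,0,0,0],[0,-0.001,0,0,0,0,0]]'; python3 -m handwheel '[[0,-0.001,0,0,0,0,0]]';python3 -m handwheel '[[0,-0.001,0,0,0,0,0]]'
```

```text
time: 43.3
position: [0.531, -0.0673, 0.0358]
tool_rot: [-0.15, -3.134, -0.0]
ft_force: [-7.7, 0.3, 3.6]
grip_width: 0.004
grip_force: 3.7
time: 43.42
position: [0.531, -0.0673, 0.0356]
tool_rot: [-0.15, -3.131, -0.001]
ft_force: [-9.2, 0.7, 3.5]
grip_width: 0.004
grip_force: 4.4
time: 43.55
position: [0.531, -0.0672, 0.0353]
tool_rot: [-0.15, -3.129, -0.001]
ft_force: [-11.8, 0.1, 4.9]
grip_width: 0.003
grip_force: 5.4
```

Both sides are on the stops (no further travel, force rising). Now the left press.

```bash
python3 -m handwheel '[[0,0.005,0,0,0,0,0],[0,0.008,0,0,0,0,0],[0,0,0.04,0,0,0,0],[0,0,0.04,0,0,0,0],[0,0,0.043,0,0,0,0],[0,0,0,0,0,0,0],[0,-0.004,0,0,0,0,0],[0,-0.003,0,0,0,0,0],[0,-0.0015,0,0,0,0,0],[0,-0.0015,0,0,0,0,0]]'; python3 -m handwheel '[[0,-0.0015,0,0,0,0,0],[0,-0.001,0,0,0,0,0]]'
```

```text
time: 44.8
position: [0.543, 0.0536, 0.0363]
tool_rot: [-0.154, -3.136, 0.0]
ft_force: [-4.6, -0.8, 2.0]
grip_width: 0.008
grip_force: 1.7
time: 45.05
position: [0.5431, 0.054, 0.0356]
tool_rot: [-0.152, -3.131, 0.0]
ft_force: [-8.3, -0.2, 3.3]
grip_width: 0.004
grip_force: 4.3
```

```bash
python3 -m handwheel '[[0,-0.0015,0,0,0,0,0],[0,-0.001,0,0,0,0,0]]'; python3 -m handwheel '[[0,0,0,0,0,0,0]]'
```

```text
time: 45.3
position: [0.5431, 0.0541, 0.0349]
tool_rot: [-0.151, -3.126, -0.0]
ft_force: [-13.8, 0.7, 6.3]
grip_width: 0.009
grip_force: 6.8
time: 45.42
position: [0.5431, 0.0541, 0.0348]
tool_rot: [-0.151, -3.126, -0.0]
ft_force: [-12.2, 1.4, 5.4]
grip_width: 0.005
grip_force: 6.2
```

```bash
python3 -m handwheel '[[0,-0.001,0,0,0,0,0],[0,-0.001,0,0,0,0,0],[0,0,0,0,0,0,0]]'; python3 -m handwheel '[[0,0,0,0,0,0,0],[0,0,0,0,0,0,0]]'
```

```text
time: 45.8
position: [0.543, 0.0542, 0.0343]
tool_rot: [-0.151, -3.121, -0.0]
ft_force: [-16.9, 1.4, 6.4]
grip_width: 0.008
grip_force: 8.3
time: 46.05
position: [0.543, 0.0542, 0.0343]
tool_rot: [-0.15, -3.122, -0.0]
ft_force: [-16.4, 1.1, 6.6]
grip_width: 0.004
grip_force: 8.3
```

```bash
python3 -m handwheel '[[0,0,0,0,0,0,0],[0,0,0,0,0,0,0],[0,0,0,0,0,0,0],[0,0,0,0,0,0,0],[0,0,0,0,0,0,0],[0,0,0,0,0,0,0],[0,0,0,0,0,0,0],[0,0,0,0,0,0,0]]'; python3 -m handwheel '[[0,0.004,0,0,0,0,0],[0,0.005,0,0,0,0,0],[0,0.008,0,0,0,0,0],[0,0,-0.04,0,0,0,0],[0,0,-0.04,0,0,0,0],[0,0,-0.043,0,0,0,0],[0,0,0,0,0,0,0],[0,-0.004,0,0,0,0,0],[0,-0.003,0,0,0,0,0],[0,-0.002,0,0,0,0,0],[0,-0.001,0,0,0,0,0]]'; python3 -m handwheel '[[0,-0.0015,0,0,0,0,0],[0,-0.001,0,0,0,0,0]]'
```

```text
time: 47.05
position: [0.5431, 0.0542, 0.0344]
tool_rot: [-0.151, -3.122, -0.0]
ft_force: [-16.7, 1.2, 7.3]
grip_width: 0.005
grip_force: 8.3
time: 48.42
position: [0.531, -0.0671, 0.0361]
tool_rot: [-0.15, -3.136, -0.001]
ft_force: [-3.1, 0.9, 0.7]
grip_width: 0.003
grip_force: 1.8
time: 48.68
position: [0.531, -0.0674, 0.0355]
tool_rot: [-0.151, -3.131, -0.002]
ft_force: [-9.2, 0.8, 3.7]
grip_width: 0.005
grip_force: 4.6
```

```bash
python3 -m handwheel '[[0,-0.0015,0,0,0,0,0],[0,-0.001,0,0,0,0,0],[0,-0.001,0,0,0,0,0],[0,0,0,0,0,0,0]]'; python3 -m handwheel '[[0,0,0,0,0,0,0]]'
```

```text
time: 49.18
position: [0.5308, -0.0677, 0.0344]
tool_rot: [-0.151, -3.123, -0.003]
ft_force: [-15.6, 2.6, 6.4]
grip_width: 0.005
grip_force: 7.6
time: 49.3
position: [0.5308, -0.0676, 0.0344]
tool_rot: [-0.151, -3.123, -0.003]
ft_force: [-14.8, 2.0, 6.5]
grip_width: 0.005
grip_force: 7.6
```

Slightly more, hold, then release and retreat.

```bash
python3 -m handwheel '[[0,-0.001,0,0,0,0,0],[0,0,0,0,0,0,0]]'; python3 -m handwheel '[[0,0,0,0,0,0,0],[0,0,0,0,0,0,0],[0,0,0,0,0,0,0],[0,0,0,0,0,0,0],[0,0,0,0,0,0,0],[0,0,0,0,0,0,0],[0,0,0,0,0,0,0],[0,0,0,0,0,0,0],[0,0,0,0,0,0,0]]'; python3 -m handwheel '[[0,0.004,0,0,0,0,0],[0,0.005,0,0,0,0,0],[0,0.01,0,0,0,0,0],[0,0.03,0,0,0,0,0],[0,0.02,0,-0.02,0,0,0],[0,0,0,-0.05,0,0,0],[0,0,0,-0.05,0,0,0],[0,0,0,-0.05,0,0,0],[0,0,0,0,0,0,0]]'
python3 - <<'E'
from h import *
im,d=ctrl.get_image("scene");cv2.imwrite("pics/scene6.png",im)
a=cv2.resize(im[150:240,170:300],None,fx=6,fy=6,interpolation=cv2.INTER_CUBIC)
cv2.imwrite("pics/crop6.png",a)
E
```

```text
time: 49.55
position: [0.5308, -0.0677, 0.0342]
tool_rot: [-0.151, -3.121, -0.004]
ft_force: [-16.9, 2.5, 7.4]
grip_width: 0.003
grip_force: 8.7
time: 50.68
position: [0.5309, -0.0677, 0.0342]
tool_rot: [-0.151, -3.121, -0.004]
ft_force: [-17.6, 2.4, 7.0]
grip_width: 0.008
grip_force: 8.6
time: 51.8
position: [0.4731, -0.0622, 0.2107]
tool_rot: [0.152, 3.129, 0.005]
ft_force: [0.7, 0.7, -0.9]
grip_width: 0.007
grip_force: 0.0
```

View pics/crop6.png

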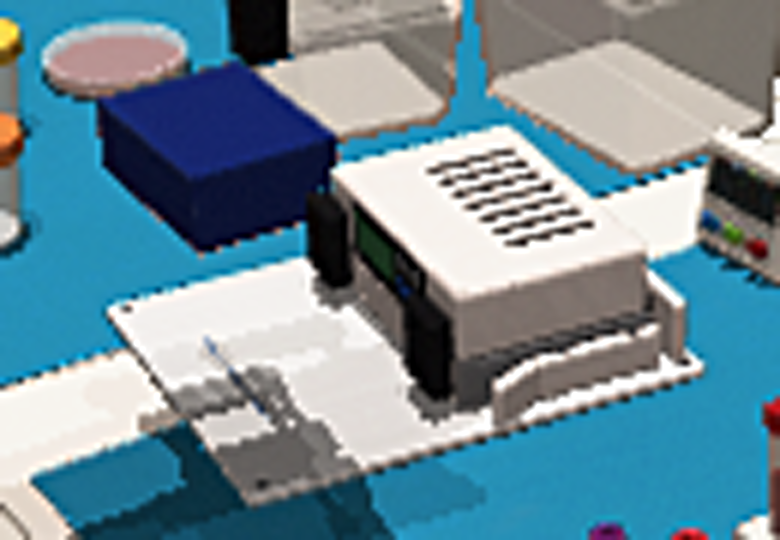

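The supply sits square between the rails against the stop bar (right stop hidden behind its front corner at about (650,265)), with the arm clear and the neighbours undisturbed.

```bash
python3 -c "from bench import ctrl; print(ctrl.close_job())"
```

```text
the job is handed in; nothing more can be done
None
```

The power supply is against both rubber stops, pressed home left then right at about 17 N for over a second each, and released. The job was handed in at about 52 s with the arm clear; the judge's verdict was not shown.

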